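Seat the carbon reamer in the bench collar

TASK

Take the carbon reamer with the pointed cone out of the wooden rack and lower it stem-first through the steel collar of the bench stand, turning it gently until its cross-pin drops into the collar's notches and its head sits fully home, flat on the collar. Carbon is brittle: feel your way and never force it against the stand, and leave the other tools and glassware where they are.

Things in the scene. Friction and masses are not known exactly. Their poses are not given: they have to be found in the camera images.
- reamer: Carbon reamer, about 0.19 kg: dark grey round head 40 mm across, 34 mm tall, with a cone on top (34 mm wide tapering to 8 mm, 30 mm tall; tip 64 mm above the origin). Below the head a steel stem, 12 mm in diameter, 85 mm long, its last 7 mm tapering to 6 mm. Origin: centre of the head's underside; z up along the stem's axis, y along the cross-pin.
- reamer_foot (a point): Lower end of the reamer's stem, on its axis, 85 mm below the body's origin.
- rack: Fixed wooden rack, 80 mm (x) by 310 mm (y), 105 mm high, an open bridge on two end legs. Its 18 mm top plate has three slots in a row along y, 90 mm apart, each 16 mm (x) by 63 mm (y): stem and pin hang in them, the head rests on the plate. Any of the three tools may be in any slot. Origin on the bench under its middle.
- flat_former: Bystander in the rack: the same head, stem and pin as the reamer, but with a flat top and no cone. Origin at the centre of the head's underside. To be left where it is.
- dome_former: Bystander in the rack: the same head, stem and pin as the reamer, but with a 19 mm high rounded dome on top. Origin at the centre of the head's underside. To be left where it is.
- holder: Fixed bench stand: grey foot plate 160 x 110 x 12 mm, a steel post 62 mm to +x of the ring's axis and a short arm carrying a round steel collar, 60 mm outside, 16 mm bore right through, 24 mm tall. The collar's top face, 115 mm above the bench, is the highest part. Origin on the bench under the ring's axis, z up.
- seat (a point): On the ring's axis, level with the collar's flat top face: the reamer's origin must come to rest here. Axes as the stand's. Two opposite notches cross the top face in one line from bore to rim, 8 mm wide, 9 mm deep. The collar is clamped stiffly at an unmeasured angle: that line lies within 0.75 rad either side of the stand's y axis. With the pin on the face the head stands 7 mm up.
- globe_a: Bystander: clear glass globe, 68 mm, with a short tube upward (106 mm in all), on a cork disc 60 mm wide. Origin under the disc's centre.
- globe_b: Bystander: clear glass globe, 60 mm, with a short tube upward (98 mm in all), on a cork disc 60 mm wide. Origin under the disc's centre.
- rod_tin: Bystander: open metal tin, 72 mm wide, 100 mm high, with glass rods standing in it up to 185 mm high. Origin under its centre.
- wood_gauge: Bystander: plywood block 70 x 120 x 30 mm with two round holes, lying on the bench. Origin under its centre.
- spatula: Bystander: hand spatula about 200 mm long lying on the bench. Origin on its underside.
- reamer_pin (a point): Middle of the reamer's steel cross-pin, on the stem's axis 4 mm below the origin. The pin is a sharp-edged square bar along the reamer's y axis, 6 x 6 mm and 52 mm long, so its ends stick out 6 mm beyond the head on both sides; its flat underside is 7 mm below the head's underside.
- reamer_grip (a point): Good place to grip: on the axis, 24 mm above the reamer's origin, at the round side of the head, with the fingers closing across the pin (along the reamer's x axis). Fingertips then stay clear of rack and collar.
Things that resemble listed ones, but are neither listed nor needed, are in the scene too. What is shaped like the holder but turquoise is not meant. Leave any orange look-alike of the reamer alone.

How it is judged:
On the way, in this order (a step that is already met when the one before it is completed fails the run):
1. the reamer is lifted clear of the rack (height (world z) of reamer_foot above 0.11 m), for 0.1 s.
2. its stem has entered the collar, the head still above it (z of reamer_foot in the frame of seat below -0.015 m and horizontal distance between reamer_foot and seat below 0.006 m and z of reamer in the frame of seat above 0.004 m), for 0.1 s.
At the end, for the whole second after the job is handed in: The reamer hangs released and at rest in the collar, pin down in the notches: its origin within 4 mm of the ring's axis and no more than 2 mm above (3 mm below) the collar's top face, upright to 0.06 rad (horizontal distance between reamer and seat below 0.004 m and z of reamer in the frame of seat between -0.003 and 0.002 m and angle between reamer's own z axis and vertical below 0.06 rad and linear speed of reamer below 0.01 m/s and contact force between the fingers and reamer below 0.1 N); the robot touches nothing.
It fails at once if the reamer is forced against the stand with more than 30 N (contact force between reamer and holder above 30 N).
It fails at once if a tool or glassware that should be left alone is moved by more than 20 mm (distance of any of flat_former, dome_former, globe_a, globe_b, rod_tin, wood_gauge, spatula from where it was at the start of the episode above 0.02 m).
It also fails if it takes over 70 s, if anything falls off the work surface, if the arm or the gripper's body presses on something with over 40 N, if the wrist force passes 120 N, or if a joint passes its speed limit or range.

ROBOT

A 6-joint arm with a two-finger parallel gripper is mounted at the origin on the work surface. World frame = base frame: x ahead of the robot, y to its left, z up, the work surface at z = 0. Lengths are in m, angles in rad, forces in N, time in s.
With the tool pointing down it reaches from about 0.35 to 0.975 m from the base axis. Payload 4.9 kg.
Tool frame: the origin (TCP) lies midway between the tips of the shut fingers; the grasp point (between the pads) lies 19 mm behind it; z points along the fingers, y is the direction in which the jaws open and shut (so a half turn about z gives the same grasp; the last joint's range is limited). The gripper opens to 85 mm and grips with 20 to 120 N. Pads are 22 mm wide; open, the fingers measure 114 mm over their backs; the gripper's body (76 mm by 85 mm) begins 54 mm behind the grasp point. The pads swing forward as they close: fully open they stand 13 mm farther back than shut.
Start: joints at [-1.308, 0.053, 1.613, -0, 1.476, -0.119], TCP at [0.233, -0.58, 0.231] pointing down, gripper open.
Joint ranges: [-3.01, 3.01], [-1.01, 2.22], [0.06, 2.58], [-1.02, 4.17], [0.09, 2.62], [-3.14, 3.14]. Speed limits (rad/s): [2.57, 2.57, 3.14, 3.14, 3.14, 3.14].

INTERFACE

Orientations are given as a unit quaternion [w, x, y, z].
In Python, from plant import manip, cams gives the robot as it stands.
- The arm moves only by the tool jog_arm, never from a script. Its argument "targets" is a list of rows, each a list of 4 numbers: the shift along the tool's x, y, z in m, then the turn about the tool's z in degrees. A call has 1 to 5 rows; each row is the pose to reach, as a shift and turn from the pose commanded when the call began, along the tool's axes at that moment; what a row does not reach only later rows make up. A row lasts 1/12 s, in which the tool goes at most 41.7 mm and 7.16 degrees, less where a joint would pass 70% of its speed; a pose out of reach is approached as far as the arm can. A call with a gripper value outside its range is refused whole. "fingers" is the opening, from 0 (shut) to 1 (fully open), set as the call begins (left out, the last holds). The fingers move at their own pace and stop on an object; the grip force is fixed at half the most. Time passes only in rows, so rows that repeat a pose let the fingers close. It gives the time, the measured TCP pose, the force and the opening at its end, in the units of the state.
- manip.state(): the state, without advancing time (a new reading comes with each control period).
- cams.grab_frame(name): name is "side" or "top" or "wrist"; returns the picture (400x640x3 uint8, red, green, blue); there is no depth.
- cams.get_calibration(name): a dict with "camera_matrix" (3x3 intrinsics, pixels), "cam_to_world" (4x4, takes a point from camera to world coordinates). Camera axes: x right, y up, looking along -z (the intrinsics and any distortion apply to the point x, -y, -z); pixel columns grow to the right and rows downward; lengths in m; the calibration is good to about 2 mm. The wrist camera is an equidistant fisheye: a pixel r from the principal point sees the ray r / f radians off the axis. A picture is of the moment at which its call begins: read the wrist's pose just before it. get_calibration takes no time and is no camera call; for the wrist camera it gives the pose at the moment of the call.
- manip.job_done(): hands the job in, once; it reports no verdict.
The state is a dict: "time": time; "joint_pos": joint angles; "joint_vel": joint speeds; "joint_efforts": joint torques, N m; "tool_pos": TCP position; "tool_rot": TCP orientation; "contact_force": force on the tool from outside, world axes, zero at the start; "ft_torque": the same for the moment, N m; "gripper_width": opening from 0.0 (shut) to 1.0 (fully open).
Only numpy, scipy, OpenCV 4.12 (cv2) and the standard library are available. Lean on these libraries where they do the work, as an engineer would, in place of code of your own. Each camera call takes 0.05 s, during which the arm holds its last target. There are 200 camera calls.

## Working session

There is one attempt and no reset: what is moved stays moved. The work goes in short steps, Python scripts to look and compute and a tool call to move; the robot and the scene stay as the last step left them, time stands still between calls to the robot, and variables do not carry over. Pictures are saved under pics/ and viewed, about 8 in all and at most 12, crops included, and the job is handed in when it is done.

Besides the shell and the picture viewer there is one more tool, called after ">>>" in YAML: its name, and indented under it one key for each argument. jog_arm: Moves the arm, as the interface text tells. Its arguments: {"type":"object","properties":{"targets":{"type":"array"},"fingers":{"type":"number"}},"required":["targets"]}

```bash
mkdir -p pics; python3 - <<'E'
from plant import manip,cams
import cv2,numpy as np
np.set_printoptions(precision=4,suppress=True)
for n in ("top","side"):
    cv2.imwrite(f"pics/{n}1.png",cams.grab_frame(n)[:,:,::-1])
for n in ("top","side","wrist"):
    print(n,cams.get_calibration(n))
print(manip.state())
E
```

```text
top {'camera_matrix': array([[513.3972,   0.    , 308.5394],
       [  0.    , 513.3972, 199.6245],
       [  0.    ,   0.    ,   1.    ]]), 'cam_to_world': array([[ 0.0071,  0.9976, -0.0695,  0.4038],
       [-0.9998,  0.0058, -0.0187, -0.0318],
       [-0.0183,  0.0696,  0.9974,  1.7967],
       [ 0.    ,  0.    ,  0.    ,  1.    ]])}
side {'camera_matrix': array([[428.8021,   0.    , 319.39  ],
       [  0.    , 428.8021, 204.5077],
       [  0.    ,   0.    ,   1.    ]]), 'cam_to_world': array([[ 0.8691,  0.3607, -0.3386,  0.114 ],
       [-0.4947,  0.6313, -0.5973, -0.7694],
       [-0.0017,  0.6866,  0.7271,  1.0037],
       [ 0.    ,  0.    ,  0.    ,  1.    ]])}
wrist {'camera_matrix': array([[309.7069,   0.    , 320.0524],
       [  0.    , 309.7069, 191.4478],
       [  0.    ,   0.    ,   1.    ]]), 'cam_to_world': array([[ 0.3717,  0.8868,  0.2746,  0.302 ],
       [-0.9284,  0.3559,  0.1074, -0.5507],
       [-0.0025, -0.2948,  0.9555,  0.3733],
       [ 0.    ,  0.    ,  0.    ,  1.    ]])}
{'time': 0.1, 'joint_pos': array([-1.308 ,  0.0533,  1.6142, -0.    ,  1.476 , -0.119 ]), 'joint_vel': array([ 0.0012, -0.0013, -0.003 ,  0.0003,  0.0005, -0.0022]), 'joint_efforts': array([  0.0004, -39.4904, -37.1363,  -0.0002,   0.0038,  -0.    ]), 'tool_pos': array([ 0.2327, -0.5794,  0.2302]), 'tool_rot': array([-0.001 ,  0.9818,  0.1897, -0.0001]), 'contact_force': array([0.7207, 0.8447, 0.006 ]), 'ft_torque': array([ 0.0197, -0.0227,  0.0289]), 'gripper_width': 0.9975789843326996}
```

View pics/top1.png

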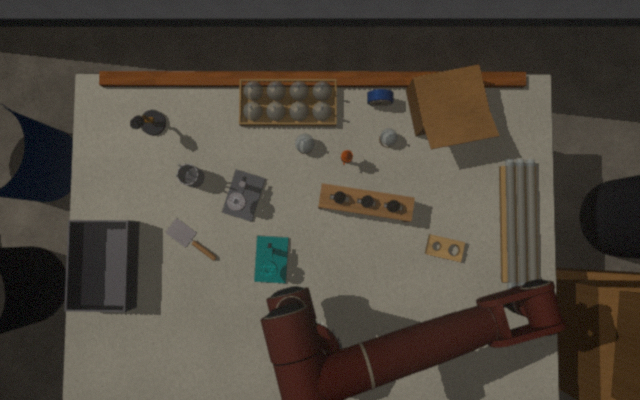

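View pics/side1.png

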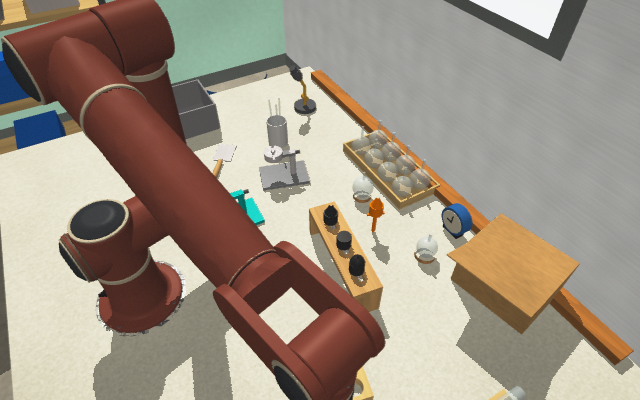

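The top view shows the rack tools at about (341,198), (368,201) and (394,206), and the grey collar at (236,201). In the side view, the tool at (331,213) looks like the coned one. I'll zoom in and compute positions.

```bash
cat > h.py <<'E'
import numpy as np,cv2
from plant import manip,cams
np.set_printoptions(precision=4,suppress=True)
def ray(cal,uv,fish=False):
    K=cal["camera_matrix"];T=cal["cam_to_world"]
    a=(np.array(uv,float)-K[:2,2])/[K[0,0],K[1,1]]
    if fish:
        r=np.hypot(*a); s=np.sin(r)/r if r>1e-9 else 1; d=np.array([a[0]*s,-a[1]*s,-np.cos(r)])
    else: d=np.array([a[0],-a[1],-1])
    return T[:3,3],T[:3,:3]@d
def atz(cal,uv,z,fish=False):
    o,d=ray(cal,uv,fish); return o+d*(z-o[2])/d[2]
def proj(cal,P,fish=False):
    K=cal["camera_matrix"];T=cal["cam_to_world"]
    p=T[:3,:3].T@(np.asarray(P,float)-T[:3,3]); x,y,z=p[0],-p[1],-p[2]
    if fish:
        r=np.hypot(x,y); th=np.arctan2(r,z); x,y=x/r*th,y/r*th
    else: x,y=x/z,y/z
    return K[:2,:2]@[x,y]+K[:2,2]
E
python3 - <<'E'
from h import *
c=cams.get_calibration("top")
for uv,z in [((341,198),.15),((368,201),.14),((394,206),.15),((236,201),.115),((346,157),.15)]: print(uv,atz(c,uv,z))
t=cv2.imread("pics/top1.png");s=cv2.imread("pics/side1.png")
a=cv2.resize(t[150:250,210:430],None,fx=3.6,fy=3.6,interpolation=cv2.INTER_CUBIC)
b=cv2.resize(s[130:310,240:400],None,fx=3.3,fy=3.3,interpolation=cv2.INTER_CUBIC)
b=b[:594]
cv2.imwrite("pics/b.png",b)
E
```

```text
(341, 198) [ 0.5243 -0.1052  0.15  ]
(368, 201) [ 0.5159 -0.1928  0.14  ]
(394, 206) [ 0.4996 -0.2749  0.15  ]
(236, 201) [0.515  0.2385 0.115 ]
(346, 157) [ 0.6572 -0.121   0.15  ]
```

View pics/b.png

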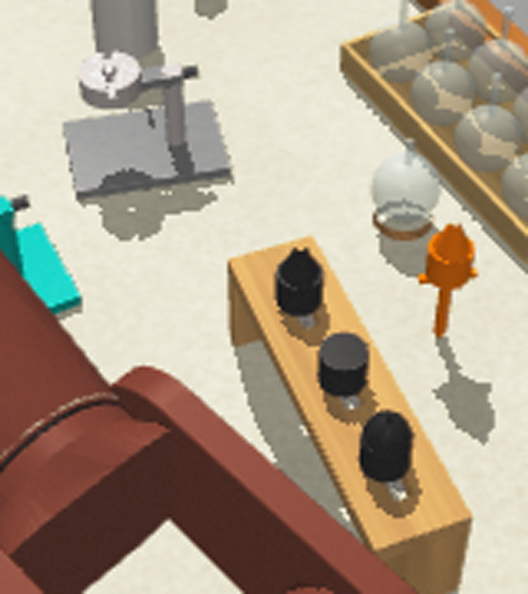

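The side crop shows the cone on the leftmost rack tool at crop pixel (299,280). The middle tool is flat-topped and the near one domed. The reamer is at about (0.524, -0.105). I'll start moving.

```bash
cat >> h.py <<'E'
from scipy.spatial.transform import Rotation as R
def rot(st=None):
    q=(st or manip.state())["tool_rot"]; return R.from_quat(q[[1,2,3,0]]).as_matrix()
def go(P,yaw=None):
    """shift in tool axes + turn (deg) to TCP P, jaw yaw"""
    st=manip.state(); M=rot(st); d=M.T@(np.array(P)-st["tool_pos"]); y=np.arctan2(M[1,1],M[0,1]); t=0
    if yaw is not None: t=-np.degrees((yaw-y+np.pi/2)%np.pi-np.pi/2)
    print("t",round(st["time"],2),"pos",st["tool_pos"],"jawyaw",round(y,4),"F",st["contact_force"],"w",round(st["gripper_width"],3),"| shift",d,"turn",round(t,2),"tilt",M[:,2])
E
python3 -c "
from h import *
go([.524,-.105,.30],-.144)"
```

```text
t 0.1 pos [ 0.2327 -0.5794  0.2302] jawyaw -1.189 F [0.7207 0.8447 0.006 ] w 0.998 | shift [ 0.4471 -0.3319 -0.0691] turn -59.88 tilt [-0.0005  0.0018 -1.    ]
```

>>> jog_arm:
  targets:
    - [0.134,-0.1,-0.05,-12]
    - [0.134,-0.1,-0.05,-24]
    - [0.134,-0.1,-0.05,-30]
    - [0.134,-0.1,-0.05,-30]
    - [0.134,-0.1,-0.05,-30]

```text
time: 0.52
tool_pos: [0.3227, -0.4339, 0.2837]
tool_rot: [0.001, 0.897, 0.441, 0.001]
contact_force: [-0.3, 0.0, 0.6]
gripper_width: 0.997
```

```bash
python3 -c "
from h import *
go([.524,-.105,.30],-.144)"
```

```text
t 0.52 pos [ 0.3227 -0.4339  0.2837] jawyaw -0.6567 F [-0.2575  0.0462  0.6261] w 0.997 | shift [ 0.3834 -0.0413 -0.0161] turn -29.38 tilt [ 0.003  -0.0012 -1.    ]
```

>>> jog_arm:
  targets:
    - [0.208,-0.022,-0.016,-7]
    - [0.208,-0.022,-0.016,-14]
    - [0.208,-0.022,-0.016,-21]
    - [0.208,-0.022,-0.016,-28]
    - [0.208,-0.022,-0.016,-29.4]

```text
time: 0.93
tool_pos: [0.4307, -0.2596, 0.2968]
tool_rot: [-0.0, 0.758, 0.653, -0.0]
contact_force: [0.3, -0.0, -0.3]
gripper_width: 1.0
```

```bash
python3 -c "
from h import *
go([.524,-.105,.30],-.144)"
```

```text
t 0.93 pos [ 0.4307 -0.2596  0.2968] jawyaw -0.1489 F [ 0.3459 -0.0373 -0.3136] w 1.0 | shift [ 0.1667  0.0694 -0.0032] turn -0.28 tilt [-0.0004  0.0001 -1.    ]
```

>>> jog_arm:
  targets:
    - [0.04,0.017,0,0]
    - [0.08,0.034,0,0]
    - [0.12,0.051,0,0]
    - [0.166,0.069,-0.003,-0.3]
    - [0.166,0.069,-0.003,-0.3]

```text
time: 1.35
tool_pos: [0.5251, -0.1036, 0.2997]
tool_rot: [-0.001, 0.756, 0.655, 0.001]
contact_force: [-0.2, -0.7, -0.5]
gripper_width: 0.996
```

```bash
python3 -c "
from h import *
c=cams.get_calibration('wrist'); im=cams.grab_frame('wrist')[:,:,::-1].copy()
np.save('c1.npy',c,allow_pickle=True)
go([.524,-.105,.20],-.144)
print(c)
cv2.imwrite('pics/w1.png',im)
for P in ([.5243,-.1052,.105],[.5243,-.1052,.139],[.5243,-.1052,.169]): print(proj(c,P,True))
"
```

```text
t 1.4 pos [ 0.5253 -0.1037  0.2997] jawyaw -0.142 F [-0.5978  1.1427  0.3376] w 1.001 | shift [-0.0017 -0.001   0.0997] turn 0.12 tilt [-0.      0.0018 -1.    ]
{'camera_matrix': array([[309.7069,   0.    , 320.0524],
       [  0.    , 309.7069, 191.4478],
       [  0.    ,   0.    ,   1.    ]]), 'cam_to_world': array([[ 0.9897,  0.1365,  0.0427,  0.5352],
       [-0.1431,  0.9464,  0.2895, -0.0284],
       [-0.0009, -0.2926,  0.9562,  0.443 ],
       [ 0.    ,  0.    ,  0.    ,  1.    ]])}
[320.5075 169.3223]
[320.5251 176.8289]
[320.5438 184.8953]
```

View pics/w1.png

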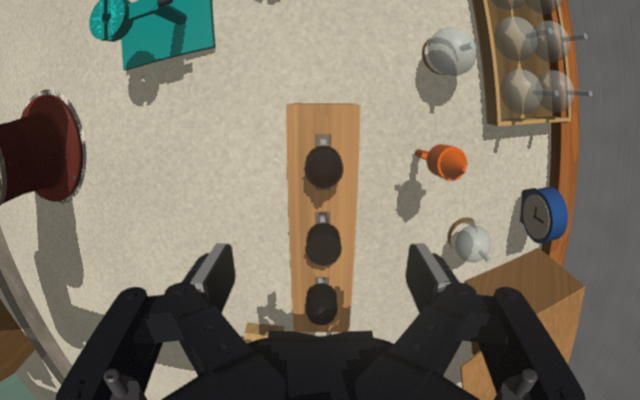

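The wrist view shows the rack with tools at (323,165), (323,243) and (321,303). The reamer should be the top one, which projects to about (320.5,177). I'll zoom in to refine it and overlay the model.

```bash
python3 -c "
from h import *
c=np.load('c1.npy',allow_pickle=True).item(); im=cv2.imread('pics/w1.png')
cr=cv2.resize(im[120:210,270:380],None,fx=7,fy=6.6,interpolation=cv2.INTER_CUBIC)
# dark blob stats
g=cv2.cvtColor(im,cv2.COLOR_BGR2GRAY); m=(g[130:200,295:350]<48).astype(np.uint8)
n,l,s,ce=cv2.connectedComponentsWithStats(m)
for i in range(1,n):
  if s[i,4]>50: print(s[i]+np.array([295,130,0,0,0]),ce[i]+[295,130])
def outline(x,y):
  pts=[]
  for z,r in ((.105,.02),(.139,.02),(.139,.017),(.169,.004)):
    for a in np.linspace(0,2*np.pi,60): pts.append(proj(c,[x+r*np.cos(a),y+r*np.sin(a),z],True))
  return np.array(pts)
p=outline(.5243,-.1052); print('bbox',p.min(0),p.max(0))
p=outline(.5243,-.0952); print('bbox',p.min(0),p.max(0))
cv2.imwrite('pics/w1c.png',cr)
"
```

```text
[310 147  27   8  52] [322.1923 149.5   ]
[306 157  35  31 623] [322.9583 173.8106]
bbox [300.7953 151.7189] [340.2495 195.641 ]
bbox [299.2229 142.8639] [338.9908 186.4131]
```

View pics/w1c.png

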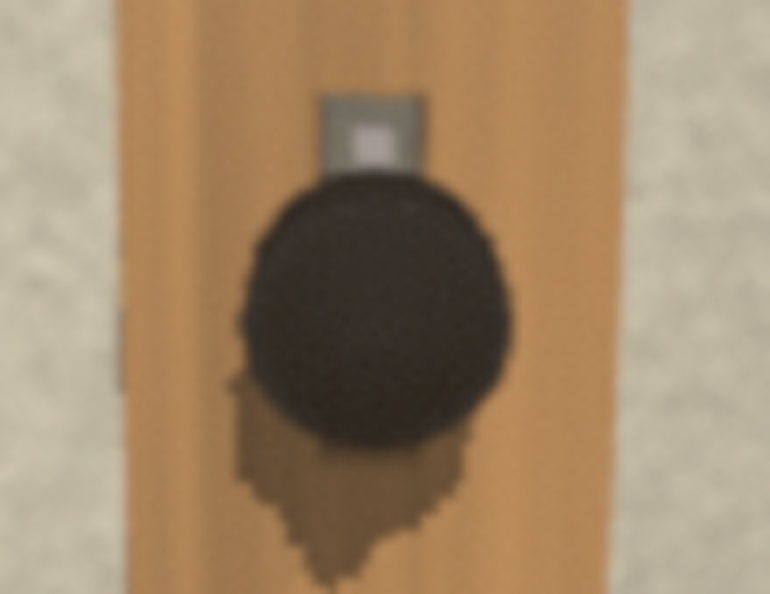

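The crop shows the reamer's outline spanning x 305–343 and y 146–188 in full-image pixels. The pin end shows at about (323.3,142) in the slot, and the shadow is pointed. I'll solve the pose from these.

```bash
python3 -c "
from h import *
from scipy.optimize import least_squares
c=np.load('c1.npy',allow_pickle=True).item()
A=np.linspace(0,2*np.pi,90)
def f(v):
  x,y,w=v
  p=np.array([proj(c,[x+r*np.cos(a),y+r*np.sin(a),z],True) for z,r in ((.105,.02),(.139,.02)) for a in A])
  e=proj(c,[x-.0262*np.sin(w),y+.0262*np.cos(w),.104],True)
  return np.r_[p.min(0)-[305,145.8],p.max(0)-[343,188],e-[323.3,139.5]]
s=least_squares(f,[.524,-.105,-.14]);print(s.x,s.fun)
go([s.x[0],s.x[1],.20],s.x[2])
c=cams.get_calibration('top')
print([proj(c,[s.x[0],s.x[1],z]) for z in (.105,.169)])
"
```

```text
[ 0.5288 -0.0984 -0.1262] [-0.8391 -0.6924  0.844   0.7699 -0.0013 -0.0821]
t 1.4 pos [ 0.5253 -0.1037  0.2997] jawyaw -0.142 F [-0.5978  1.1427  0.3376] w 1.001 | shift [0.0056 0.0028 0.0998] turn -0.9 tilt [-0.      0.0018 -1.    ]
[array([338.3182, 197.6245]), array([339.1159, 196.1439])]
```

>>> jog_arm:
  targets:
    - [0.003,0.0015,0.04,-0.5]
    - [0.0056,0.0028,0.08,-0.9]
    - [0.0056,0.0028,0.12,-0.9]
    - [0.0056,0.0028,0.15,-0.9]
    - [0.0056,0.0028,0.165,-0.9]

```text
time: 1.82
tool_pos: [0.5236, -0.1026, 0.1292]
tool_rot: [-0.004, 0.752, 0.659, -0.003]
contact_force: [0.0, 0.4, -0.5]
gripper_width: 0.996
```

>>> jog_arm:
  targets:
    - [0,0,0.015,0]
    - [0,0,0.0265,0]
    - [0,0,0.0265,0]

```text
time: 2.07
tool_pos: [0.5249, -0.1028, 0.1053]
tool_rot: [-0.002, 0.752, 0.659, -0.002]
contact_force: [-0.4, -0.4, -0.8]
gripper_width: 0.999
```

>>> jog_arm:
  targets:
    - [0,0,0,0]
    - [0,0,0,0]
    - [0,0,0,0]
    - [0,0,0,0]
    - [0,0,0,0]
  fingers: 0.3

```text
time: 2.48
tool_pos: [0.5285, -0.103, 0.1106]
tool_rot: [0.002, 0.752, 0.659, 0.001]
contact_force: [0.7, -0.4, 3.3]
gripper_width: 0.45
```

```bash
python3 -c "
from h import *
go([.5288,-.0984,.108],-.1262)"
```

```text
t 2.48 pos [ 0.5285 -0.103   0.1106] jawyaw -0.1312 F [ 0.6988 -0.4114  3.3138] w 0.45 | shift [ 0.0046 -0.0003  0.0026] turn -0.29 tilt [ 0.0032 -0.0012 -1.    ]
```

>>> jog_arm:
  targets:
    - [0,0,0,0]
    - [0,0,0,0]
    - [0,0,0,0]
  fingers: 0.3

```text
time: 2.73
tool_pos: [0.5285, -0.103, 0.1106]
tool_rot: [0.001, 0.752, 0.659, 0.001]
contact_force: [-0.1, -1.1, 5.3]
gripper_width: 0.449
```

>>> jog_arm:
  targets:
    - [0,0,-0.01,0]
    - [0,0,-0.03,0]
    - [0,0,-0.06,0]
    - [0,0,-0.09,0]
    - [0,0,-0.11,0]

```text
time: 3.15
tool_pos: [0.5275, -0.1025, 0.2212]
tool_rot: [0.001, 0.752, 0.659, 0.0]
contact_force: [0.7, -0.3, -2.1]
gripper_width: 0.449
```

>>> jog_arm:
  targets:
    - [0,0,-0.02,0]
    - [0,0,-0.02,0]
    - [0,0,-0.02,0]

```text
time: 3.4
tool_pos: [0.5274, -0.1025, 0.2392]
tool_rot: [0.001, 0.752, 0.659, 0.0]
contact_force: [-0.5, 0.6, -3.6]
gripper_width: 0.451
```

```bash
python3 -c "
from h import *
go([.515,.2385,.25],.2)"
```

```text
t 3.4 pos [ 0.5274 -0.1025  0.2392] jawyaw -0.1312 F [-0.5248  0.5749 -3.6224] w 0.451 | shift [ 0.3364 -0.0569 -0.0109] turn -18.98 tilt [ 0.0012 -0.0004 -1.    ]
```

>>> jog_arm:
  targets:
    - [0.04,-0.008,-0.02,0]
    - [0.08,-0.016,-0.02,0]
    - [0.12,-0.024,-0.02,0]
    - [0.16,-0.032,-0.02,0]
    - [0.195,-0.036,-0.02,0]

```text
time: 3.82
tool_pos: [0.515, 0.0977, 0.2557]
tool_rot: [-0.002, 0.752, 0.659, -0.002]
contact_force: [0.9, -0.5, -2.1]
gripper_width: 0.449
```

>>> jog_arm:
  targets:
    - [0,0,0,0]
    - [0,0,0,0]
    - [0,0,0,0]

```text
time: 4.07
tool_pos: [0.5161, 0.0954, 0.2563]
tool_rot: [-0.001, 0.752, 0.659, -0.002]
contact_force: [-0.6, 0.2, -2.6]
gripper_width: 0.45
```

```bash
python3 -c "
from h import *
c=cams.get_calibration('wrist'); im=cams.grab_frame('wrist')[:,:,::-1].copy()
np.save('c2.npy',c,allow_pickle=True)
go([.515,.2385,.25],.2)
cv2.imwrite('pics/w2.png',im)
u=proj(c,[.515,.2385,.115],True);print(u)
cv2.imwrite('pics/w2v.png',cv2.resize(im,(800,500)))
"
```

```text
t 4.12 pos [0.5164 0.0948 0.2568] jawyaw -0.132 F [-0.0444 -0.435  -2.4226] w 0.447 | shift [ 0.1422 -0.0203  0.0067] turn -19.02 tilt [-0.0031 -0.0006 -1.    ]
[299.7045  28.6884]
```

View pics/w2v.png

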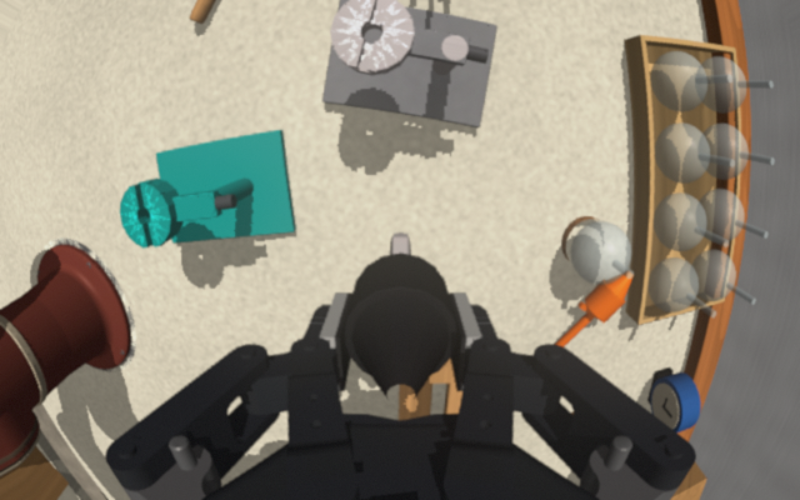

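The held reamer shows its cone and its pin end at about (320,194) in full-image pixels. The grey collar is at (298,27) with its notch line visible. I'll move closer for a finer measurement.

>>> jog_arm:
  targets:
    - [0.03,-0.004,-0.002,0]
    - [0.055,-0.008,-0.002,0]
    - [0.055,-0.008,-0.002,0]
    - [0.055,-0.008,-0.002,0]
    - [0.055,-0.008,-0.002,0]

```text
time: 4.53
tool_pos: [0.5164, 0.1498, 0.2601]
tool_rot: [-0.0, 0.752, 0.659, -0.001]
contact_force: [-0.1, -0.0, -1.6]
gripper_width: 0.451
```

```bash
python3 -c "
from h import *
c=cams.get_calibration('wrist'); im=cams.grab_frame('wrist')[:,:,::-1].copy()
np.save('c3.npy',c,allow_pickle=True)
go([.515,.2385,.25],.2)
cv2.imwrite('pics/w3.png',im)
u=proj(c,[.515,.2385,.115],True);print(u)
x0,y0=[int(v) for v in u]; x0-=50;y0-=50; y0=max(y0,0)
a=cv2.resize(im[y0:y0+100,x0:x0+100],(400,400),interpolation=cv2.INTER_CUBIC)
b=cv2.resize(im[175:275,270:370],(400,400),interpolation=cv2.INTER_CUBIC)
print(x0,y0)
cv2.imwrite('pics/w3v.png',np.hstack([a,b]))
"
```

```text
t 4.58 pos [0.5164 0.1497 0.2602] jawyaw -0.1332 F [-0.5189 -0.6669 -3.0805] w 0.452 | shift [ 0.0878 -0.0132  0.0101] turn -19.09 tilt [-0.0008 -0.0006 -1.    ]
[306.8062  86.3017]
256 36
```

View pics/w3v.png

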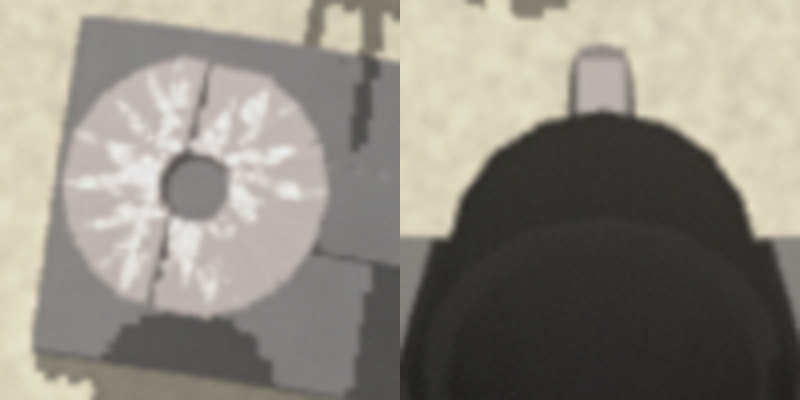

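The left crop shows the collar circle centred at crop pixel (196,186), or (305,82.4) in full-image pixels. Dark notch-wall edges run from (208,62) to (192,150) and from (165,215) to (150,305). The right crop shows the pin end centred above the head at crop x of about 602−400. I'll extract these edges at sub-pixel level.

```bash
cat > m.py <<'E'
from h import *
from scipy.optimize import least_squares
c=np.load('c3.npy',allow_pickle=True).item(); im=cv2.imread('pics/w3.png'); g=cv2.cvtColor(im,cv2.COLOR_BGR2GRAY).astype(float)
A=np.linspace(0,2*np.pi,90)
def f(v):
  p=np.array([proj(c,[v[0]+.03*np.cos(a),v[1]+.03*np.sin(a),.115],True) for a in A])
  return np.r_[p.min(0)-[256+63/4-.4,36+55/4-.4],p.max(0)-[256+329/4-.4,36+316/4-.4]]
s=least_squares(f,[.515,.2385]);C=s.x;print("collar",C,s.fun)
W=[]
for rows,u0,u1 in ((range(53,74),301,311),(range(92,113),291,301)):
  w=[]
  for r in rows:
    seg=g[r,u0:u1]; k=np.median(seg)-seg; k[k<15]=0
    if k.sum()>0: w.append(atz(c,[u0+(k*np.arange(len(k))).sum()/k.sum(),r],.115,True)[:2]-C)
  w=np.array(w);W.append(w)
  p=np.polyfit(w[:,1],w[:,0],1);print(len(w),"slope->yaw",-np.arctan(p[0]),"x@0",p[1],"mid",w.mean(0))
w=np.vstack(W);p=np.polyfit(w[:,1],w[:,0],1);print("joint yaw",-np.arctan(p[0]),"off",p[1]*np.cos(np.arctan(p[0])),np.std(np.polyval(p,w[:,1])-w[:,0]))
print(W[0][::4],W[1][::4])
b=cv2.resize(im[36:136,256:356],(600,600),interpolation=cv2.INTER_NEAREST);b=np.clip(b.astype(float)*1.0,0,255).astype(np.uint8)
cv2.imwrite('pics/w3n.png',b)
E
python3 m.py
```

```text
collar [0.5134 0.243 ] [ 0.5898  0.6218 -0.5736 -0.6158]
21 slope->yaw -0.38588983129660387 x@0 -0.004014616263728562 mid [0.0031 0.0174]
21 slope->yaw -0.3628069063061766 x@0 -0.004592279209317434 mid [-0.0112 -0.0174]
joint yaw -0.38745942287509216 off -0.003770067087781069 0.0003270371227344466
[[ 0.0065  0.0264]
 [ 0.0054  0.0228]
 [ 0.0042  0.0191]
 [ 0.0022  0.0156]
 [ 0.0012  0.0119]
 [-0.0006  0.0084]] [[-0.0084 -0.0084]
 [-0.009  -0.0121]
 [-0.0099 -0.0157]
 [-0.0114 -0.0192]
 [-0.0134 -0.0227]
 [-0.0149 -0.0263]]
```

View pics/w3n.png

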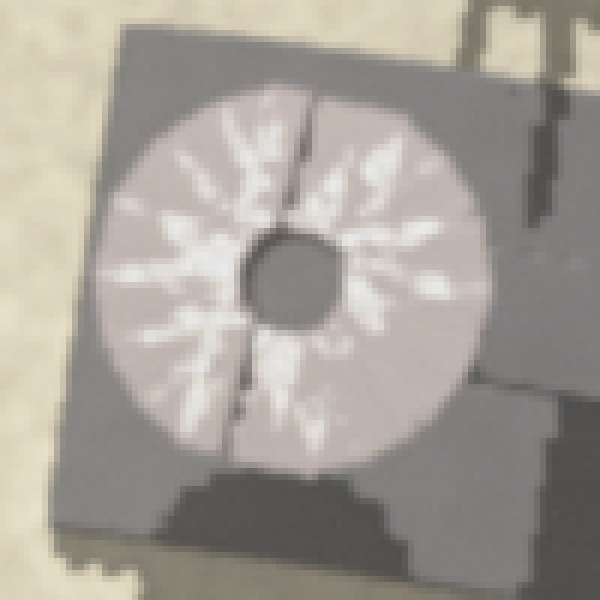

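The collar fit gives centre (0.5134, 0.243). The notch line's yaw is about -0.385 with an edge offset of 3.8 mm, which matches one wall of the 8 mm notch. Next I'll work out where the reamer sits in the hand.

```bash
cat > k.py <<'E'
from h import *
from scipy.optimize import least_squares
c=np.load('c3.npy',allow_pickle=True).item()
# tool pose from cal: use measured state at that picture
P=np.array([.5164,.1497,.2602]); M=rot()
def pt(x,y,z): return P+M[:,0]*x+M[:,1]*y+np.array([0,0,z])
for dz in (-.0056,-.003):
  for ox in (0,.0025,.005,.0075):
    print(dz,ox,"pin top end",proj(c,pt(ox+.026,0,dz-.001),True),"bot",proj(c,pt(ox+.026,0,dz-.007),True),"head far rim",proj(c,pt(ox+.02,0,dz),True))
print("meas pin top-end 188.4, bottom-end 186, u 320.3; head rim 203")
E
python3 k.py
```

```text
-0.0056 0 pin top end [321.8542 199.084 ] bot [321.8074 195.4614] head far rim [321.8474 210.7982]
-0.0056 0.0025 pin top end [321.86   194.4084] bot [321.8125 190.933 ] head far rim [321.8538 206.2141]
-0.0056 0.005 pin top end [321.8655 189.6875] bot [321.8174 186.3636] head far rim [321.8599 201.5804]
-0.0056 0.0075 pin top end [321.8708 184.9226] bot [321.8221 181.7548] head far rim [321.8659 196.8984]
-0.003 0 pin top end [321.8755 200.7362] bot [321.8273 196.9997] head far rim [321.8682 212.6221]
-0.003 0.0025 pin top end [321.8816 195.9943] bot [321.8327 192.4085] head far rim [321.8749 207.9764]
-0.003 0.005 pin top end [321.8874 191.2049] bot [321.8378 187.7745] head far rim [321.8814 203.2789]
-0.003 0.0075 pin top end [321.8929 186.3696] bot [321.8428 183.0992] head far rim [321.8876 198.5309]
meas pin top-end 188.4, bottom-end 186, u 320.3; head rim 203
```

```bash
python3 -c "
from h import *
go([.5115,.2384,.23],-.385)"
```

```text
t 4.58 pos [0.5164 0.1497 0.2602] jawyaw -0.1332 F [-0.5189 -0.6669 -3.0805] w 0.452 | shift [ 0.0873 -0.0167  0.0301] turn 14.43 tilt [-0.0008 -0.0006 -1.    ]
```

>>> jog_arm:
  targets:
    - [0.03,-0.005,0,4]
    - [0.06,-0.01,0.005,8]
    - [0.087,-0.0167,0.015,14.4]
    - [0.087,-0.0167,0.03,14.4]
    - [0.087,-0.0167,0.03,14.4]

```text
time: 5.0
tool_pos: [0.5097, 0.239, 0.2271]
tool_rot: [-0.001, 0.828, 0.56, -0.003]
contact_force: [-0.7, -0.7, -3.4]
gripper_width: 0.45
```

>>> jog_arm:
  targets:
    - [0,0,0,0]
    - [0,0,0,0]
    - [0,0,0,0]
    - [0,0,0,0]

```text
time: 5.33
tool_pos: [0.512, 0.2388, 0.2319]
tool_rot: [0.0, 0.829, 0.559, 0.001]
contact_force: [-0.1, -0.1, -2.0]
gripper_width: 0.448
```

```bash
python3 -c "
from h import *
go([.5115,.2384,.23],-.385)
c=cams.get_calibration('side'); im=cams.grab_frame('side')[:,:,::-1].copy()
cv2.imwrite('pics/s2.png',im)
cw=cams.get_calibration('wrist'); w=cams.grab_frame('wrist')[:,:,::-1].copy(); cv2.imwrite('pics/w4.png',w)
go([.5115,.2384,.23],-.385)
u=proj(c,[.5134,.243,.13]);print(u, proj(c,[.5134,.243,.115]), proj(c,[.5134,.243,.14]))
x0,y0=int(u[0])-40,int(u[1])-50;print(x0,y0)
a=cv2.resize(im[y0:y0+80,x0:x0+80],(400,400),interpolation=cv2.INTER_CUBIC)
b=cv2.resize(w[130:230,270:370],(400,400),interpolation=cv2.INTER_CUBIC)
cv2.imwrite('pics/v4.png',np.hstack([a,b]))
"
```

```text
t 5.33 pos [0.512  0.2388 0.2319] jawyaw -0.3839 F [-0.0696 -0.1054 -1.9737] w 0.448 | shift [-0.0006 -0.0003  0.0019] turn 0.06 tilt [ 0.0018  0.0005 -1.    ]
t 5.43 pos [0.5117 0.2391 0.2316] jawyaw -0.3835 F [-0.4084  0.294  -2.6581] w 0.448 | shift [-0.0007  0.      0.0016] turn 0.08 tilt [ 0.0014  0.0004 -1.    ]
[271.9071 147.3574] [272.2886 150.9931] [271.6494 144.9013]
231 97
```

View pics/v4.png

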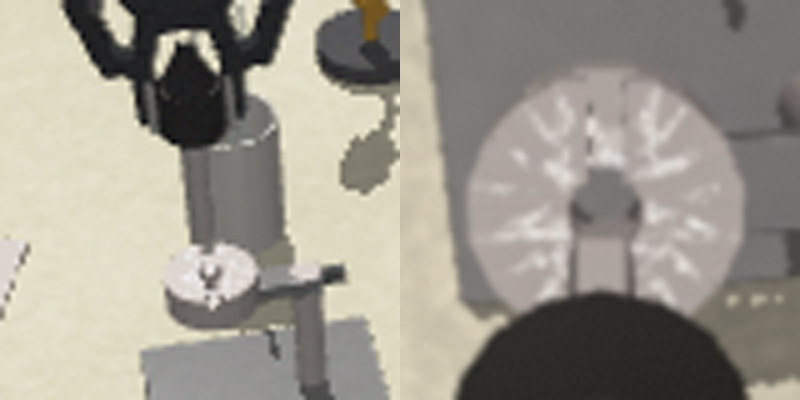

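The side crop shows the stem hanging just above the bore. The right (wrist) crop shows the notch walls at x≈590 and 628, the pin at 572–635 and the collar at 468–745 with its top at 62. The turn is aligned, so I'll check the lateral residual.

```bash
python3 -c "
from h import *
from scipy.optimize import least_squares
c=cams.get_calibration('wrist'); st=manip.state(); M=rot(st); P=st['tool_pos']
A=np.linspace(0,2*np.pi,180)
def f(v):
  p=np.array([proj(c,[v[0]+.03*np.cos(a),v[1]+.03*np.sin(a),.115],True) for a in A])
  return np.r_[p[:,0].min()-(270+68/4-.4),p[:,0].max()-(270+345/4-.4),p[:,1].min()-(130+63/4-.4)]
s=least_squares(f,[.5134,.243]);print('collar',s.x,s.fun)
for C in (s.x,[.5134,.243]):
  d=M.T@np.r_[np.array(C)-P[:2],.115-P[2]]; print('collar in tool',d)
n=atz(c,[270+209/4-.4,158],.115,True); print('notch pt in tool',M.T@(n-P))
pn=atz(c,[270+203.5/4-.4,190],P[2]-.0066,True); print('pin in tool',M.T@(pn-P))
"
```

```text
collar [0.5142 0.2453] [ 0.1825 -0.1828 -0.0107]
collar in tool [ 0.0066 -0.0002  0.1166]
collar in tool [ 0.0042 -0.      0.1166]
notch pt in tool [0.0256 0.0004 0.1166]
pin in tool [ 0.0305 -0.0009  0.0066]
```

>>> jog_arm:
  targets:
    - [0.0006,0.0005,0.006,0]
    - [0.0006,0.0005,0.012,0]
    - [0.0006,0.0005,0.018,0]
    - [0.0006,0.0005,0.023,0]
    - [0.0006,0.0005,0.027,0]

```text
time: 5.85
tool_pos: [0.5114, 0.2398, 0.2023]
tool_rot: [-0.0, 0.829, 0.56, -0.001]
contact_force: [-0.3, 0.1, -3.2]
gripper_width: 0.45
```

>>> jog_arm:
  targets:
    - [0,0,0.002,0]
    - [0,0,0.004,0]
    - [0,0,0.006,0]
    - [0,0,0.008,0]
    - [0,0,0.01,0]

```text
time: 6.27
tool_pos: [0.5122, 0.2398, 0.1939]
tool_rot: [0.0, 0.829, 0.56, 0.0]
contact_force: [-0.3, -0.5, -1.8]
gripper_width: 0.448
```

>>> jog_arm:
  targets:
    - [0,0,0.002,0]
    - [0,0,0.004,0]
    - [0,0,0.006,0]
    - [0,0,0.008,0]
    - [0,0,0.01,0]

```text
time: 6.68
tool_pos: [0.512, 0.2398, 0.1836]
tool_rot: [0.0, 0.829, 0.56, 0.0]
contact_force: [-1.2, -0.6, -1.7]
gripper_width: 0.444
```

>>> jog_arm:
  targets:
    - [0,0,0.003,0]
    - [0,0,0.006,0]
    - [0,0,0.009,0]
    - [0,0,0.012,0]
    - [0,0,0.015,0]

```text
time: 7.1
tool_pos: [0.5119, 0.2398, 0.1683]
tool_rot: [0.0, 0.829, 0.56, -0.0]
contact_force: [-0.1, 0.1, -1.6]
gripper_width: 0.449
```

```bash
python3 -c "
from h import *
go([.5115,.2384,.1206],-.385); print(manip.state()['ft_torque'])"
```

```text
t 7.1 pos [0.5119 0.2398 0.1683] jawyaw -0.3827 F [-0.0552  0.0844 -1.6299] w 0.449 | shift [-0.0015  0.0001  0.0477] turn 0.13 tilt [-0.     -0.0002 -1.    ]
[-0.3313 -0.0934 -0.0661]
```

>>> jog_arm:
  targets:
    - [0,0,0.005,0]
    - [0,0,0.01,0]
    - [0,0,0.015,0]
    - [0,0,0.02,0]
    - [0,0,0.024,0]

```text
time: 7.52
tool_pos: [0.5118, 0.2398, 0.1439]
tool_rot: [0.0, 0.829, 0.56, -0.0]
contact_force: [0.5, -0.9, -1.3]
gripper_width: 0.451
```

>>> jog_arm:
  targets:
    - [0,0,0.003,0]
    - [0,0,0.006,0]
    - [0,0,0.008,0]
    - [0,0,0.01,0]
    - [0,0,0.011,0]

```text
time: 7.93
tool_pos: [0.5119, 0.2398, 0.1335]
tool_rot: [0.0, 0.829, 0.56, -0.0]
contact_force: [0.3, -2.2, -1.3]
gripper_width: 0.455
```

>>> jog_arm:
  targets:
    - [0,0,0.001,0]
    - [0,0,0.002,0]
    - [0,0,0.003,0]
    - [0,0,0.004,0]
    - [0,0,0.004,0]

```text
time: 8.35
tool_pos: [0.512, 0.2398, 0.1295]
tool_rot: [0.0, 0.829, 0.56, 0.0]
contact_force: [1.2, -2.9, -2.6]
gripper_width: 0.449
```

Light side contact of about 3 N shows up. I'll ease the tool in the direction of that force.

>>> jog_arm:
  targets:
    - [-0.0005,0.0004,0,0]
    - [-0.001,0.0006,0,0]
    - [-0.001,0.0006,0,0]

```text
time: 8.6
tool_pos: [0.5117, 0.2391, 0.1294]
tool_rot: [-0.001, 0.829, 0.56, -0.0]
contact_force: [-0.1, -0.3, -2.3]
gripper_width: 0.451
```

>>> jog_arm:
  targets:
    - [0,0,0.0005,0]
    - [0,0,0.001,0]
    - [0,0,0.0015,0]
    - [0,0,0.002,0]
    - [0,0,0.002,0]

```text
time: 9.02
tool_pos: [0.5119, 0.2388, 0.1275]
tool_rot: [-0.0, 0.829, 0.56, -0.0]
contact_force: [-0.6, -0.1, -2.6]
gripper_width: 0.445
```

>>> jog_arm:
  targets:
    - [0,0,0.0005,0]
    - [0,0,0.001,0]
    - [0,0,0.0015,0]
    - [0,0,0.002,0]
    - [0,0,0.002,0]

```text
time: 9.43
tool_pos: [0.512, 0.2387, 0.1255]
tool_rot: [-0.0, 0.829, 0.56, -0.0]
contact_force: [0.2, 0.3, -2.3]
gripper_width: 0.454
```

>>> jog_arm:
  targets:
    - [0,0,0.0005,0]
    - [0,0,0.001,0]
    - [0,0,0.0015,0]
    - [0,0,0.0015,0]

```text
time: 9.77
tool_pos: [0.512, 0.2387, 0.124]
tool_rot: [-0.0, 0.829, 0.56, -0.0]
contact_force: [0.5, -0.1, -2.6]
gripper_width: 0.451
```

>>> jog_arm:
  targets:
    - [0,0,0.0005,0]
    - [0,0,0.001,0]
    - [0,0,0.0015,0]
    - [0,0,0.0015,0]

```text
time: 10.1
tool_pos: [0.512, 0.2387, 0.1225]
tool_rot: [-0.0, 0.829, 0.56, -0.0]
contact_force: [0.7, -0.2, -2.7]
gripper_width: 0.449
```

>>> jog_arm:
  targets:
    - [0,0,0.0004,0]
    - [0,0,0.0008,0]
    - [0,0,0.0012,0]
    - [0,0,0.0012,0]

```text
time: 10.43
tool_pos: [0.512, 0.2387, 0.1214]
tool_rot: [-0.0, 0.829, 0.56, -0.0]
contact_force: [0.5, -0.6, -2.9]
gripper_width: 0.453
```

>>> jog_arm:
  targets:
    - [0,0,0.0004,0]
    - [0,0,0.0008,0]
    - [0,0,0.0008,0]

```text
time: 10.68
tool_pos: [0.5121, 0.2388, 0.1206]
tool_rot: [-0.0, 0.829, 0.56, 0.0]
contact_force: [-0.3, 0.3, -1.6]
gripper_width: 0.453
```

>>> jog_arm:
  targets:
    - [0,0,0.0004,0]
    - [0,0,0.0008,0]
    - [0,0,0.0008,0]

```text
time: 10.93
tool_pos: [0.5122, 0.2388, 0.1206]
tool_rot: [0.0, 0.829, 0.56, 0.0]
contact_force: [-3.4, -0.7, 2.6]
gripper_width: 0.451
```

The tool stops at exactly the predicted seated height (0.1206) with a light contact force. I'll release it and retreat straight up.

>>> jog_arm:
  targets:
    - [0,0,0,0]
    - [0,0,0,0]
    - [0,0,0,0]
    - [0,0,0,0]
    - [0,0,0,0]
  fingers: 1.0

```text
time: 11.35
tool_pos: [0.5122, 0.2388, 0.12]
tool_rot: [0.0, 0.829, 0.56, 0.0]
contact_force: [0.2, 0.2, -0.8]
gripper_width: 1.0
```

>>> jog_arm:
  targets:
    - [0,0,-0.01,0]
    - [0,0,-0.03,0]
    - [0,0,-0.06,0]
    - [0,0,-0.1,0]
    - [0,0,-0.12,0]

```text
time: 11.77
tool_pos: [0.5136, 0.2392, 0.2457]
tool_rot: [0.001, 0.829, 0.56, 0.003]
contact_force: [0.9, 0.5, 1.8]
gripper_width: 0.997
```

>>> jog_arm:
  targets:
    - [-0.05,0,0,0]
    - [-0.09,0,0,0]
    - [-0.09,0,0,0]
    - [-0.09,0,0,0]

```text
time: 12.1
tool_pos: [0.4781, 0.1538, 0.2408]
tool_rot: [0.0, 0.829, 0.559, 0.001]
contact_force: [0.1, 0.7, 0.2]
gripper_width: 0.999
```

```bash
python3 -c "
from h import *
go([.5115,.2384,.23],-.385)
c=cams.get_calibration('side'); im=cams.grab_frame('side')[:,:,::-1].copy()
w=cams.grab_frame('wrist')[:,:,::-1].copy(); cw=cams.get_calibration('wrist')
cv2.imwrite('pics/s5.png',im);cv2.imwrite('pics/w5.png',w)
u=proj(cw,[.514,.244,.12],True);print(u)
x0,y0=int(u[0])-50,max(0,int(u[1])-50);print(x0,y0)
b=cv2.resize(w[y0:y0+100,x0:x0+100],(400,400),interpolation=cv2.INTER_CUBIC)
a=cv2.resize(im[97:177,231:311],(400,400),interpolation=cv2.INTER_CUBIC)
cv2.imwrite('pics/v5.png',np.hstack([a,b]))
# model: side-view tip position if seated
print('side tip px in crop',(proj(c,[.514,.244,.179])-[231,97])*5,'head base',(proj(c,[.514,.244,.115])-[231,97])*5)
"
```

```text
t 12.1 pos [0.4781 0.1538 0.2408] jawyaw -0.3855 F [0.0829 0.6808 0.1697] w 0.999 | shift [ 0.091  -0.0009  0.0109] turn -0.03 tilt [ 0.0016  0.0002 -1.    ]
[320.6851  76.3105]
270 26
side tip px in crop [198.2757 189.1914] head base [206.6204 268.8096]
```

View pics/v5.png

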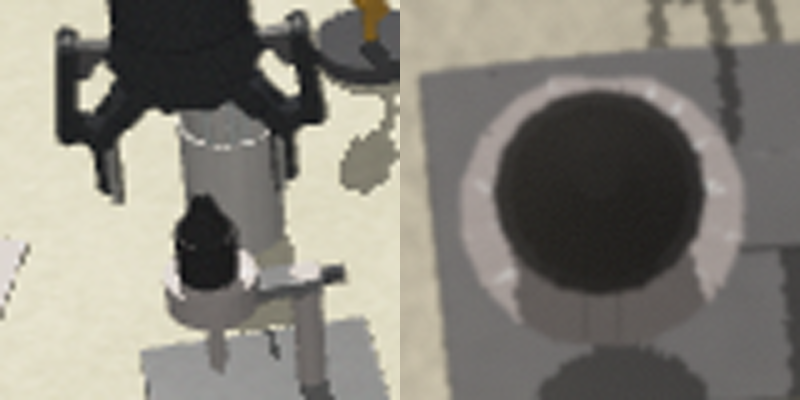

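The side crop shows the head flat on the collar with the cone upright and its tip at (204,195). Seated would be about (198,189), and 7 mm proud would be about 9 px higher still. The stem shows below the collar, and the wrist crop shows the head concentric with it. I'll hand in now.

```bash
python3 -c "
from h import *
manip.job_done(); print(manip.state()['time'])"
```

```text
the job is handed in; nothing more can be done
the job is handed in; nothing more can be done
```

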